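# Turn the board over in the rework frame and lock it

### The arm

A 7-joint arm with a two-finger parallel gripper is mounted at the origin on a cart in front of the work surface, level with it; the furniture and walls round the work are solid. World frame = base frame: x ahead of the robot, y to its left, z up, the work surface at z = 0. Lengths are in mm, angles in rad, forces in N, time in s.
With the tool pointing down it reaches from about 400 to 850 mm from the base axis. Payload 4.5 kg.
Tool frame: the origin (TCP) lies on the centre line of the jaws, within the pads' length; the fingertips stand 17 mm ahead of it and the grasp point (between the pads) lies 2 mm behind it; z points along the fingers, y is the direction in which the jaws open and shut (so a half turn about z gives the same grasp; the last joint's range is limited). The gripper opens to 88 mm and grips with 3 to 60 N. Pads are 18 mm wide; open, the fingers measure 123 mm over their backs; the gripper's body (75 mm by 187 mm) begins 45 mm behind the grasp point.
Start: joints at [1.335, 0.689, -0.195, 1.565, 0.157, 0.902, -0.215], TCP at [166.615, -602.405, 255.743] pointing down, gripper open.
Joint ranges: [-3.01, 3.01], [-0.46, 2.08], [-1.47, 1.51], [0.13, 2.56], [-1, 4.14], [0.04, 2.09], [-2.66, 2.66]. Speed limits (rad/s): [2.57, 2.57, 3.14, 3.14, 3.14, 3.14, 3.14].

### API

Orientations are given as a unit quaternion [w, x, y, z].
In Python, from workcell import env gives the robot as it stands. The module is installed in compiled form; this text tells all that it offers.
- The arm moves only by the tool drive_tool, never from a script. Its argument "motion" is text: rows parted by semicolons, each of 7 numbers parted by spaces: the turn, a rotation vector about the tool's x, y, z in units of 8 degrees (1.0 is 8 degrees), then the shift along the tool's x, y, z in units of 50 mm (1.0 is 50 mm), then the finger opening in mm, from 0 to 88.1. In form: wx wy wz tx ty tz fingers; .... A call has 1 to 5 rows; each row is the pose to reach, as a shift and turn from the pose commanded when the call began, along the tool's axes at that moment; what a row does not reach only later rows make up. A row lasts 1/10 s, in which the tool goes at most 50 mm and 8.59 degrees, less where a joint would pass 70% of its speed; a pose out of reach is approached as far as the arm can. A call with a gripper value outside its range is refused whole. The fingers move at their own pace and stop on an object; "squeeze" is the grip in N (left out, the last holds). Time passes only in rows, so rows that repeat a pose let the fingers close. It gives the time, the measured TCP pose, the force and the opening at its end, in the units of the state.
- env.state(): the state, without advancing time (a new reading comes with each control period).
- env.grab_frame(name): name is "scene" or "side" or "wrist"; returns (picture, depth): 400x640x3 uint8, blue, green, red; 400x640 float32, mm along the optical axis (not along the pixel's ray), 0 where there is no reading.
- env.camera_params(name): a dict with "camera_matrix" (3x3 intrinsics, pixels), "rvec" (rotation vector, rad) and "tvec" (3), from world to camera coordinates, as OpenCV has them; the wrist camera has in their place "hand_eye" (4x4, takes a point from camera to tool coordinates, whose origin is the TCP and whose axes are the flange's). Camera axes: x right, y down, z forward; pixel columns grow to the right and rows downward; lengths in mm; the calibration is good to about 2 mm. A picture is of the moment at which its call begins: read the wrist's pose just before it. camera_params takes no time and is no camera call.
- env.sign_off(): hands the job in, once; it reports no verdict.
The state is a dict: "clock": time; "joints": joint angles; "joint_velocities": joint speeds; "joint_efforts": joint torques, N m; "tool_pos": TCP position; "tool_rot": TCP orientation; "wrist_force": force on the tool from outside, world axes, zero at the start; "moment": the same for the moment, N m; "grip_width": finger opening in mm.
Only numpy, scipy, OpenCV 4.12 (cv2) and the standard library are available. Lean on these libraries where they do the work, as an engineer would, in place of code of your own. Each camera call takes 0.05 s, during which the arm holds its last target.

### The job

The oven's control board sits tilted in the rework frame with its components showing. Turn it over on the frame's long axis, handling it by the carrier's steel rails only and not by the board, until it lies level with the solder side facing straight up; then tighten the wing knob clockwise so that the carrier is clamped. Leave the tools and other things on the worktop where they lie.

Things in the scene. Friction and masses are not known exactly. Their poses are not given: they have to be found in the camera images.
- frame_pivot (a point): Fixed point on the rework frame: middle of the turning axis, 105 mm above the worktop, half-way between the posts. x runs along the axis (the frame's long axis) to the post with the wing knob; z up. The frame, fixed to the worktop: base plate 284 x 112 mm (top at 15 mm), two posts with round housings (54 mm across, 26 mm long) centred 113 mm either side of this point.
- carrier (a joint): Angle of the carrier about frame_pivot's +x (right-hand), rad: 0 level, components up; +-pi level, solder side up. Starts at 0.8 to 1.25: rail_a raised, on the +y side. It turns either way (stops at +-3.6). Knob loose: friction (0.16 N m, 3 N at a rail) holds it wherever it is let go, so it can be retaken part-way. Steel frame 176 long x 112 wide x 10 mm thick.
- rail_a (a point): Middle of the carrier's long rail A (+y side at joint 0): 176 mm long, 14 wide, 10 thick, centre line 49 mm from the turning axis, outer edge 56 mm. Axes turn with the carrier: x along the rail, y in the board's plane away from the turning axis, z normal to the component side. Only the bare rail lies farther than 42 mm from the axis.
- rail_b (a point): Middle of the opposite, identical rail B, 49 mm from the turning axis on the other side. Axes parallel to rail_a's, so its y points towards the turning axis.
- board_face (a point): Centre of the board's component face, on the turning axis; z = out of the component side (straight down once turned over). Green circuit board 150 x 84 x 2 mm, half-way through the carrier's thickness; components (transformer, relays, capacitors, heat sink) up to 27 mm high within 30 mm of the axis on one side; the other side has only flat tracks and solder joints.
- board: The circuit board itself with its components (origin on the turning axis, axes as board_face). Not to be touched: handle the carrier by its rails.
- knob_grip (a point): Centre of the black wing knob's bar, on its vertical screw axis on top of the post at the frame's +x end, 162 mm above the worktop. Bar 64 mm long, 14 thick, 22 high (11 mm above and below this point); x runs along the bar and turns with it, z up. Right under the bar lies a round flange 28 mm across.
- lock_knob (a joint): Angle of the wing knob, rad, growing clockwise seen from above. Starts loose at 0 to 0.4 (at 0 the bar lies along the frame's long axis). The brake shoe meets its drum at about 0.85, past 1.2 the carrier is clamped (over 0.4 N m to turn it), the knob stops dead at 1.6. Takes 0.1 N m, up to 0.3 N m when tightening.
- nail_brush: Bystander: grey brush 85 x 30 x 55 mm, origin under its centre.
- tongs: Bystander: steel tongs 172 x 27 x 9 mm, origin under their centre.
- tape_roll: Bystander: roll of tape, 98 mm across, 25 mm high, origin under its centre.
- screwdriver: Bystander: screwdriver 199 mm long, origin under its centre.
- stopwatch: Bystander: stopwatch 71 x 59 x 17 mm, origin under its centre.

How it is judged (in metres and radians):
On the way, in this order (a step that is already met when the one before it is completed fails the run):
1. the board is turned over, solder side up and level within 10 degrees, with the knob still loose (angle between board_face's own z axis and vertical above 2.967 rad and value of joint lock_knob below 0.85 rad), for 0.2 s.
2. the wing knob is tightened (value of joint lock_knob above 1.2 rad), for 0.2 s.
At the end, for the whole second after the job is handed in: The board is at rest with its solder side up, level within 10 degrees, and the wing knob is tight (turned clockwise past 1.2 rad) (angle between board_face's own z axis and vertical above 2.967 rad and value of joint lock_knob above 1.2 rad and velocity of joint carrier between -0.05 and 0.05 rad/s); the robot touches nothing.
It fails at once if the circuit board or its components are touched by the robot with more than 2 N (contact force between any of the fingers, the arm and board above 2 N).
It fails at once if a bystander is moved more than 30 mm (distance of any of nail_brush, tongs, tape_roll, screwdriver, stopwatch from where it was at the start of the episode above 0.03 m).
It also fails if it takes over 54 s, if anything falls off the work surface, if the arm or the gripper's body presses on something with over 40 N, if the wrist force passes 120 N, or if a joint passes its speed limit or range.

## Working session

There is one attempt and no reset: what is moved stays moved. The work goes in short steps, Python scripts to look and compute and a tool call to move; the robot and the scene stay as the last step left them, time stands still between calls to the robot, and variables do not carry over. Pictures are saved under pics/ and viewed, and the job is handed in when it is done.

Besides the shell and the picture viewer there is one more tool, called as a command line: name --argument value ..., lists and objects as JSON in quotes. drive_tool: Moves the arm, as the interface text tells. Its arguments: {"type":"object","properties":{"motion":{"type":"string"},"squeeze":{"type":"number"}},"required":["motion"]}

```bash
mkdir -p pics; ls
python3 - <<'E'
from workcell import env
import cv2,numpy as np
print(env.state())
for n in ["scene","side","wrist"]:
    p=env.camera_params(n); print(n,{k:np.round(v,4).tolist() for k,v in p.items()})
    im,d=env.grab_frame(n); cv2.imwrite(f"pics/{n}0.png",im); np.save(f"{n}0.npy",d)
E
```

```text
pics
{'clock': 0.0, 'joints': array([ 1.33479299,  0.69000078, -0.19449026,  1.56635106,  0.15730616,
        0.90247629, -0.21508481]), 'joint_velocities': array([-3.59435975e-05,  1.09079936e-04,  4.39199235e-04,  1.95061459e-03,
        1.47615270e-03, -3.52079918e-04, -2.28697392e-04]), 'joint_efforts': array([ 8.35321534e-04, -5.27569664e+01, -1.26691081e+00, -1.53428721e+01,
       -5.26746805e-02,  6.37643418e-03,  2.23816160e-04]), 'tool_pos': array([ 166.36993297, -601.82624967,  254.89703962]), 'tool_rot': array([-9.00979147e-04,  9.90908357e-01,  1.34535413e-01, -1.97566440e-04]), 'wrist_force': array([ 0.4194243 , -1.03640211, -0.35307319]), 'moment': array([ 0.00983414,  0.0100495 , -0.02207111]), 'grip_width': 87.90683944341333}
scene {'camera_matrix': [[389.1818, 0.0, 318.9857], [0.0, 389.1818, 199.5724], [0.0, 0.0, 1.0]], 'rvec': [1.9459, -0.7711, 0.4929], 'tvec': [-488.7563, 204.7966, 1133.3037]}
side {'camera_matrix': [[472.9953, 0.0, 312.3638], [0.0, 472.9953, 210.4862], [0.0, 0.0, 1.0]], 'rvec': [1.1013, -2.3948, 1.0177], 'tvec': [226.2024, 436.8943, 1106.5587]}
wrist {'camera_matrix': [[330.3297, 0.0, 327.248], [0.0, 330.3297, 197.6187], [0.0, 0.0, 1.0]], 'hand_eye': [[-0.0009, -0.9469, -0.3214, 83.5989], [1.0, -0.0008, -0.0005, 0.621], [0.0002, -0.3214, 0.9469, -129.5179], [0.0, 0.0, 0.0, 1.0]]}
```

View pics/scene0.png

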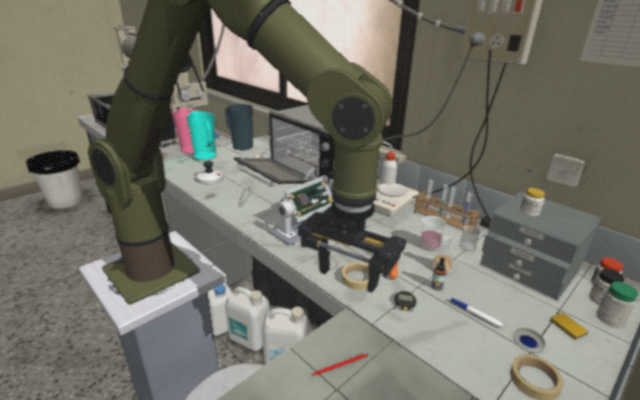

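View pics/side0.png

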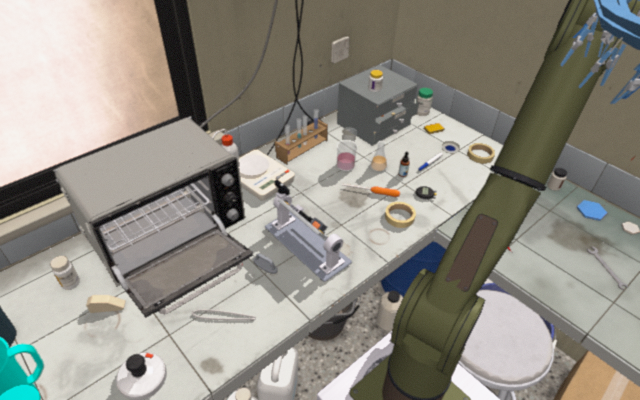

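View pics/wrist0.png

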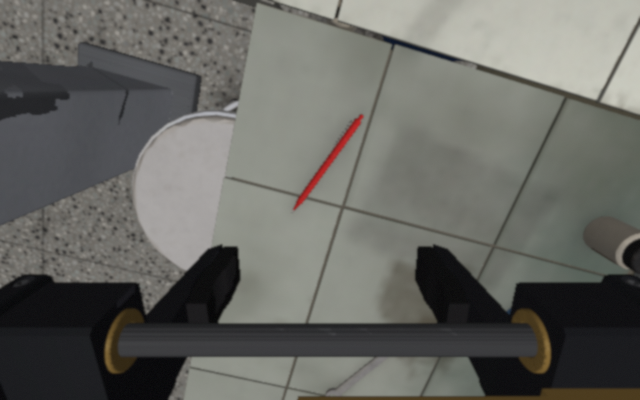

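The side view shows the frame at about (305,240), with the black knob near (282,187) and the screwdriver, tape and tongs around it. Next I'll enlarge both views and build a point cloud.

```bash
cat > h.py <<'E'
import numpy as np,cv2
from workcell import env
from scipy.spatial.transform import Rotation as R
def cloud(n,d,box=None):
    p=env.camera_params(n);K=np.array(p["camera_matrix"])
    v,u=np.mgrid[0:400,0:640]
    P=np.stack([(u-K[0,2])/K[0,0]*d,(v-K[1,2])/K[1,1]*d,d],-1)
    if n=="wrist":
        s=env.state();q=s["tool_rot"];T=np.array(p["hand_eye"])
        P=P@T[:3,:3].T+T[:3,3]
        return P@R.from_quat(np.roll(q,-1)).as_matrix().T+s["tool_pos"]
    Rm=cv2.Rodrigues(np.array(p["rvec"],float))[0]
    return (P-np.ravel(p["tvec"]))@Rm
E
python3 - <<'E'
from h import *
for n,(x0,y0,x1,y1) in dict(side=(160,150,440,330),scene=(180,130,460,310)).items():
    im=cv2.imread(f"pics/{n}0.png"); cv2.imwrite(f"pics/{n}0z.png",cv2.resize(im[y0:y1,x0:x1],None,fx=2.8,fy=2.8,interpolation=2))
d=np.load("side0.npy");P=cloud("side",d)
for u,v in [(282,187),(335,245),(330,268),(270,230),(305,225),(400,214),(222,315),(265,262)]: print(u,v,d[v,u],P[v,u].round())
E
```

```text
282 187 1378.0206 [ 621. -119.  169.]
335 245 1287.738 [ 388. -116.  118.]
330 268 1352.8989 [ 392. -107.   22.]
270 230 1464.3389 [626. -69.  17.]
305 225 1488.1788 [ 576. -169.   12.]
400 214 1549.3502 [ 425. -448.   -3.]
222 315 1264.9286 [475. 208.  -3.]
265 262 1365.6669 [530.  22.  22.]
```

View pics/side0z.png

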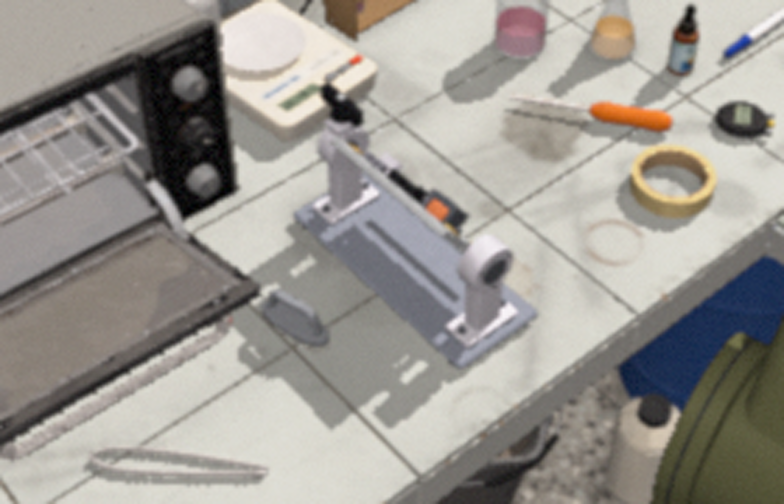

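View pics/scene0z.png

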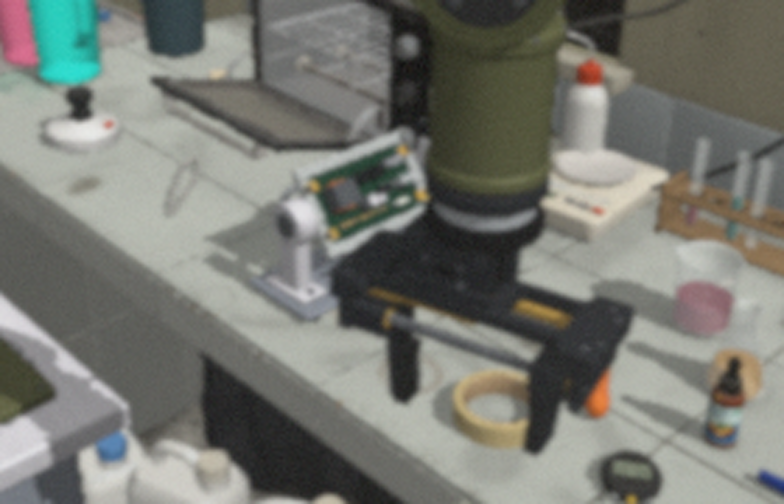

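The side zoom shows the frame with its long axis roughly along world x and the knob at the far end. Rail A is raised on the +y side, and the brush lies just +y of the frame. The scene zoom shows the components facing -y. Next step is fitting the frame.

Run:
```python
from h import *
d=np.load("side0.npy");P=cloud("side",d);d2=np.load("scene0.npy");P2=cloud("scene",d2)
Q=P[d>0];Q2=P2[d2>0]
def sel(Q,lo,hi): return Q[np.all((Q>lo)&(Q<hi),1)]
# table offset
t=sel(Q,[420,100,-15],[480,200,8]);print("table z",np.median(t[:,2]))
b=sel(Q,[330,-210,9],[690,20,22]);print(len(b),np.median(b[:,2]))
r=cv2.minAreaRect(b[:,:2].astype(np.float32));print("base rect",r)
# plot height maps
img=np.zeros((500,800,3),np.uint8)
for q in (Q,Q2)[:2]:
    s=sel(q,[300,-250,-10],[700,0+60,200])
    s=s[np.argsort(s[:,2])]
    c=cv2.applyColorMap(np.clip(s[:,2]*1.25+15,0,255).astype(np.uint8)[:,None],cv2.COLORMAP_JET)[:,0]
    for p,cc in zip(s,c): cv2.circle(img,(int((p[0]-300)*2),int((60-p[1])*1.6)),2,cc.tolist(),-1)
cv2.imwrite("pics/top0.png",img)
for nm,q in(("side",Q),("scene",Q2)):
    s=sel(q,[440,-220,45],[570,0,200]); print(nm,len(s))
    if len(s)>20:
        for a in range(440,570,25):
            w=s[(s[:,0]>a)&(s[:,0]<a+25)]
            if len(w): i=w[:,2].argmax();print(a,w[i].round(),w[w[:,2].argmin()].round())
    k=sel(q,[590,-180,150],[690,-50,185]); print("knob",len(k),np.median(k,0) if len(k) else 0)
    if len(k)>5: print(cv2.minAreaRect(k[:,:2].astype(np.float32)),k.min(0),k.max(0))
```

```text
table z -0.8205398724573842
2030 14.593356187077696
base rect ((514.7670288085938, -77.37297058105469), (288.16064453125, 195.54383850097656), 1.259340524673462)
side 400
440 [450. -93. 154.] [ 443. -141.   90.]
465 [481. -92. 154.] [ 489. -117.  123.]
490 [501. -90. 156.] [ 514. -132.   98.]
515 [531. -90. 156.] [ 521. -145.   97.]
540 [547. -88. 154.] [ 558. -146.  105.]
565 [566. -93. 152.] [ 569. -135.  112.]
knob 142 [ 622.5629142  -118.58424035  167.32757059]
((619.9007568359375, -118.27096557617188), (34.06446838378906, 79.04419708251953), 64.6731185913086) [ 590.93655445 -131.56182989  150.01903612] [658.88879508 -87.08242124 176.90414082]
scene 996
440 [440. -97. 154.] [ 444. -156.   61.]
465 [479. -98. 153.] [ 471. -157.   62.]
490 [498. -96. 154.] [ 499. -151.   65.]
515 [523. -93. 153.] [ 535. -157.   61.]
540 [560. -94. 153.] [ 552. -155.   62.]
565 [567. -97. 152.] [ 568. -153.   67.]
knob 39 [ 601.80052391 -126.41013173  163.62528675]
((605.4544677734375, -113.81234741210938), (36.9571647644043, 26.0262508392334), 88.1064224243164) [ 591.89375149 -132.44201314  150.4001894 ] [618.15437323 -94.91386515 174.53664677]
```

View pics/top0.png

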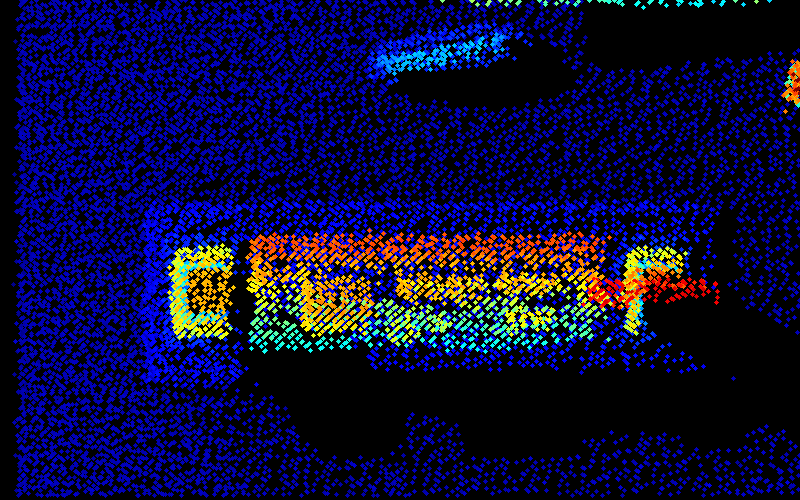

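The wide view is consistent: pivot at about (512,-122,105), axis nearly along world x, and carrier angle about 1.0. The knob is near (625,-121), and there is free space around the frame.

My plan is to close the fingers and push rail A over its outer edge, first toward -y and then down from above. After that I'll grip and turn the knob. Here is a helper to convert targets into move units.

```bash
cat >> h.py <<'E'
def plan(*targets, yaw=0.0):
    """rows from present pose: target xyz world with tool down, tool x at yaw (world)"""
    s=env.state();M=R.from_quat(np.roll(s["tool_rot"],-1));print("now",s["clock"],s["tool_pos"].round(1),"F",s["wrist_force"].round(1),"w",round(s["grip_width"],1))
    for t in targets:
        y=t[3] if len(t)>3 else yaw
        G=R.from_euler('z',y)*R.from_euler('x',np.pi)
        rv=(M.inv()*G).as_rotvec(degrees=True)/8; sh=M.inv().apply(np.array(t[:3],float)-s["tool_pos"])/50
        print(t,rv.round(2),sh.round(2))
E
python3 -c "
from h import *
plan((330,-320,255),(480,-45,240),(480,-45,161))"
```

```text
now 0.15 [ 166.4 -602.   255.1] F [-0.3  0.6 -0.5] w 88.1
(330, -320, 255) [-0.01  0.    1.93] [ 4.66 -4.56  0.01]
(480, -45, 240) [-0.01  0.    1.93] [ 9.01 -9.06  0.31]
(480, -45, 161) [-0.01  0.    1.93] [ 9.01 -9.06  1.89]
```

drive_tool --motion "0 0 0.5 2.3 -2.3 0 0; 0 0 1 4.6 -4.6 0 0; 0 0 1.93 4.6 -4.6 0 0; 0 0 1.93 4.6 -4.6 0 0; 0 0 1.93 4.6 -4.6 0 0" --squeeze 20

```text
clock: 0.65
tool_pos: [290.5, -383.0, 255.7]
tool_rot: [0.0, 1.0, -0.0, 0.0]
wrist_force: [2.0, 0.5, 0.4]
grip_width: 50.4
```

```bash
python3 -c "
from h import *
plan((480,-45,240),(480,-45,161))"
```

```text
now 0.65 [ 290.5 -383.   255.7] F [2.  0.5 0.4] w 50.4
(480, -45, 240) [ 0. -0. -0.] [ 3.79 -6.76  0.31]
(480, -45, 161) [ 0. -0. -0.] [ 3.79 -6.76  1.89]
```

drive_tool --motion "0 0 0 1.9 -3.4 0 0; 0 0 0 1.9 -3.4 0 0; 0 0 0 1.9 -3.4 0 0; 0 0 0 1.9 -3.4 0 0; 0 0 0 1.9 -3.4 0 0"

```text
clock: 1.15
tool_pos: [388.5, -208.5, 255.8]
tool_rot: [-0.001, 1.0, 0.007, 0.001]
wrist_force: [0.3, -0.8, 0.5]
grip_width: 10.2
```

```bash
python3 -c "
from h import *
plan((480,-45,240),(480,-45,161))"
```

```text
now 1.15 [ 388.5 -208.5  255.8] F [ 0.3 -0.8  0.5] w 10.2
(480, -45, 240) [-0.02 -0.02  0.1 ] [ 1.87 -3.24  0.33]
(480, -45, 161) [-0.02 -0.02  0.1 ] [ 1.87 -3.24  1.91]
```

drive_tool --motion "0 0 0 1.85 -3.2 0 0; 0 0 0 1.85 -3.2 0 0; 0 0 0 1.85 -3.2 0 0; 0 0 0 1.85 -3.2 0 0; 0 0 0 1.85 -3.2 0 0"

```text
clock: 1.65
tool_pos: [480.0, -49.8, 255.7]
tool_rot: [-0.001, 1.0, 0.005, 0.001]
wrist_force: [0.0, -0.1, 0.1]
grip_width: 0.5
```

```bash
python3 -c "
from h import *
plan((480,-45,240),(480,-45,161))
im,d=env.grab_frame('side');cv2.imwrite('pics/side1z.png',cv2.resize(im[100:330,160:440],None,fx=2.6,fy=2.6,interpolation=2))
im,d=env.grab_frame('wrist');cv2.imwrite('pics/wrist1.png',im);np.save('wrist1.npy',d)
plan((480,-45,240))
"
```

```text
now 1.65 [480.  -49.8 255.7] F [ 0.  -0.1  0.1] w 0.5
(480, -45, 240) [-0.02 -0.02  0.06] [ 0.   -0.09  0.31]
(480, -45, 161) [-0.02 -0.02  0.06] [-0.   -0.09  1.89]
now 1.75 [477.  -55.1 255.4] F [-0.5 -1.2  0. ] w 0.5
(480, -45, 240) [0.   0.01 0.01] [ 0.06 -0.2   0.31]
```

View pics/side1z.png

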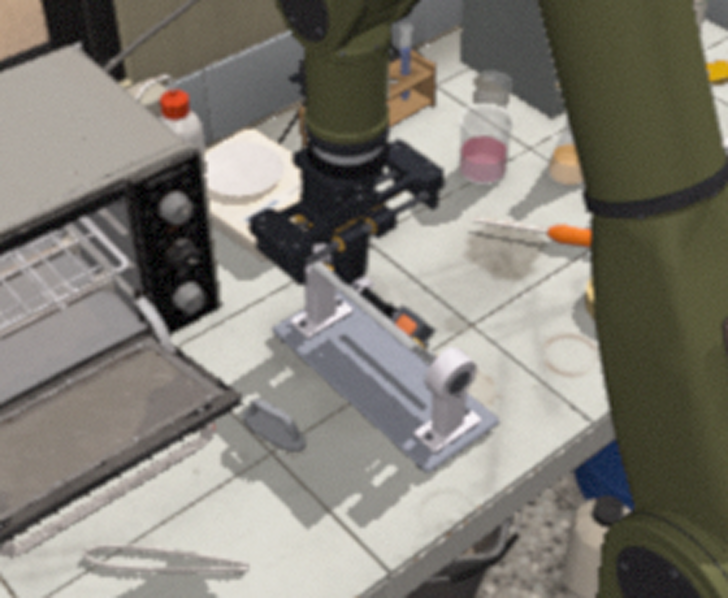

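View pics/wrist1.png

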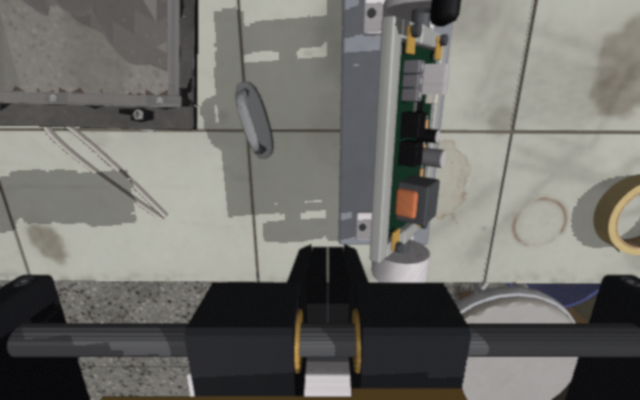

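The wrist view shows rail A along column ~385, rows 20-260, the closed fingertips at (330,250) on its +y side, and the knob at the top (445,10). I'll measure the rail with the wrist depth.

Run:
```python
from h import *
d=np.load("wrist1.npy");P=cloud("wrist",d)   # pose now = static
Q=P[(d>0)]
def sel(Q,lo,hi): return Q[np.all((Q>lo)&(Q<hi),1)]
for a in range(430,600,20):
    w=sel(Q,[a,-130,135],[a+20,-70,170]); 
    if len(w)>5: print(a,"y",np.percentile(w[:,1],[2,50,98]).round(1),"z",np.percentile(w[:,2],[2,50,98]).round(1))
# rail A edge face (normal radial): pts; rail b
w=sel(Q,[440,-200,40],[590,-130,70]);print(len(w), w.min(0),w.max(0)) if len(w) else 0
b=sel(Q,[360,-200,9],[700,-40,22]);print("base",len(b),np.percentile(b,[1,99],axis=0).round(1))
```

```text
430 y [-117.2  -99.6  -90.1] z [135.8 149.  153.7]
450 y [-129.4  -98.1  -90. ] z [135.2 149.7 153.8]
470 y [-129.6  -98.1  -90.1] z [135.3 149.6 153.9]
490 y [-123.2  -96.3  -90.2] z [135.5 150.7 154. ]
510 y [-123.5  -96.8  -90.2] z [135.2 150.4 154. ]
530 y [-123.6  -96.8  -90.3] z [135.2 150.4 153.9]
550 y [-120.1  -96.9  -90.4] z [135.2 150.5 153.8]
570 y [-119.6  -97.2  -90.6] z [135.3 150.3 153.7]
590 y [-125.7 -107.8  -90.9] z [136.  150.3 169.4]
149 [ 473.71684838 -161.70705649   63.54844037] [ 589.84134269 -156.81734614   69.98114771]
base 8762 [[ 377.3 -180.1   12. ]
 [ 637.8  -70.3   21.8]]
```

drive_tool --motion "0 0 0 0.1 -0.15 0.5 0; 0 0 0 0.1 -0.15 1 0; 0 0 0 0.1 -0.15 1.5 0; 0 0 0 0.1 -0.15 1.87 0; 0 0 0 0.1 -0.15 1.87 0"

```text
clock: 2.25
tool_pos: [479.8, -49.6, 160.4]
tool_rot: [0.001, 1.0, -0.001, -0.003]
wrist_force: [0.2, -0.2, -0.1]
grip_width: 0.7
```

```bash
python3 -c "
from h import *
plan((480,-75,162),(480,-95,166))"
```

```text
now 2.25 [479.8 -49.6 160.4] F [ 0.2 -0.2 -0.1] w 0.7
(480, -75, 162) [ 0.01  0.04 -0.02] [ 0.    0.51 -0.03]
(480, -95, 166) [ 0.01  0.04 -0.02] [ 0.01  0.91 -0.11]
```

drive_tool --motion "0 0 0 0 0.2 0 0; 0 0 0 0 0.35 0 0; 0 0 0 0 0.5 0 0; 0 0 0 0 0.6 0 0; 0 0 0 0 0.6 0 0"

```text
clock: 2.75
tool_pos: [482.7, -76.0, 163.6]
tool_rot: [-0.001, 1.0, 0.001, 0.001]
wrist_force: [-1.6, 5.6, 8.9]
grip_width: 0.5
```

```bash
cat >> h.py <<'E'
def look(tag):
    n="wrist";im,d=env.grab_frame(n);cv2.imwrite(f"pics/w{tag}.png",im);np.save(f"w{tag}.npy",d)
    im2,d2=env.grab_frame("scene");cv2.imwrite(f"pics/s{tag}.png",cv2.resize(im2[130:310,180:460],None,fx=2.6,fy=2.6,interpolation=2))
E
python3 -c "
from h import *
look(2);plan((480,-95,166))"
```

```text
now 2.85 [482.7 -75.9 163.6] F [-1.8  5.1  7.8] w 0.7
(480, -95, 166) [-0.02 -0.01  0.01] [-0.05  0.38 -0.05]
```

View pics/w2.png

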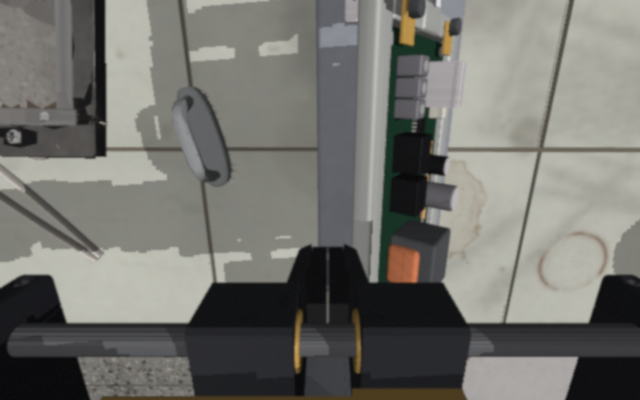

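View pics/s2.png

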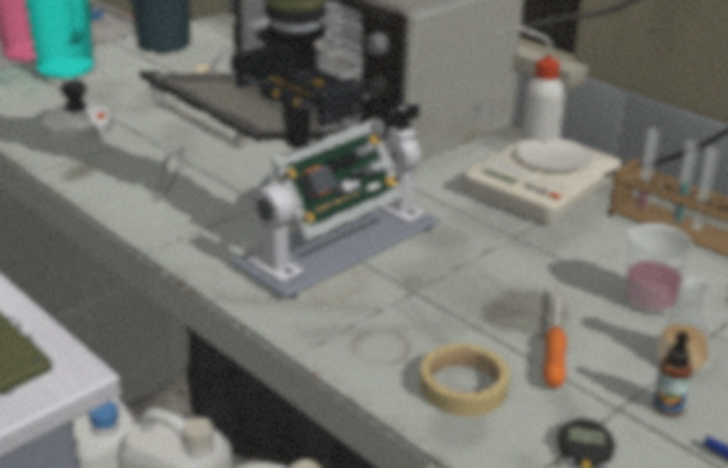

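Contact is made, with 5 N in y and the rail edge rubbing upward on the finger. I'll continue pushing and rise slightly.

drive_tool --motion "0 0 0 0 0.1 -0.05 0; 0 0 0 0 0.2 -0.1 0; 0 0 0 0 0.3 -0.12 0; 0 0 0 0 0.4 -0.14 0; 0 0 0 0 0.4 -0.14 0"

```text
clock: 3.35
tool_pos: [482.8, -93.4, 172.4]
tool_rot: [-0.002, 1.0, 0.002, 0.001]
wrist_force: [-5.9, 11.8, 30.3]
grip_width: 0.4
```

```bash
python3 -c "
from h import *
d=env.grab_frame('wrist')[1];P=cloud('wrist',d);Q=P[d>0]
w=Q[np.all((Q>[520,-180,135])&(Q<[570,-70,175]),1)]
for p in w[np.argsort(-w[:,2])][:200:25]: print(p.round(1))
m=w[w[:,2]>140]; print(len(m),np.percentile(m,[1,50,99],axis=0).round(1))
plan((480,-110,168))"
```

```text
[ 530.1 -112.4  162.4]
[ 569.4 -112.4  161.6]
[ 540.8 -108.6  161.4]
[ 532.9 -112.4  161.3]
[ 521.5 -112.1  161.2]
[ 538.6 -111.3  161.1]
[ 544.2 -112.   161. ]
[ 565.3 -112.3  161. ]
2972 [[ 520.5 -117.   150.4]
 [ 547.2 -110.2  159.6]
 [ 569.5 -105.1  161.6]]
now 3.4 [482.8 -93.4 172.4] F [-5.  12.8 30.2] w 0.2
(480, -110, 168) [-0.03 -0.02  0.03] [-0.06  0.33  0.09]
```

The carrier has turned to about 1.4, but the upward load reached 30 N because the tip is tapered. I'll ease upward a few mm and then go on.

drive_tool --motion "0 0 0 0 0 -0.06 0; 0 0 0 0 0.1 -0.06 0; 0 0 0 0 0.2 -0.06 0; 0 0 0 0 0.3 -0.05 0; 0 0 0 0 0.4 -0.04 0"

```text
clock: 3.9
tool_pos: [483.5, -117.4, 173.9]
tool_rot: [0.0, 1.0, 0.0, 0.002]
wrist_force: [-1.1, 1.9, 11.8]
grip_width: 0.4
```

```bash
cat >> h.py <<'E'
def rail():
    d=env.grab_frame('wrist')[1];P=cloud('wrist',d);Q=P[d>0]
    w=Q[np.all((Q>[520,-200,100])&(Q<[570,-50,175]),1)]
    h=np.histogram2d(w[:,1],w[:,2],bins=[np.arange(-200,-50,4),np.arange(100,176,4)])[0]
    for z in range(h.shape[1]-1,-1,-1):
        i=np.where(h[:,z]>4)[0]
        if len(i): print(100+4*z,"y",-200+4*i[0],"..",-196+4*i[-1],int(h[:,z].sum()))
E
python3 -c "
from h import *
rail()
plan((480,-110,168))"
```

```text
160 y -140 .. -128 872
156 y -144 .. -128 1858
152 y -132 .. -128 310
148 y -132 .. -128 198
132 y -132 .. -128 232
128 y -132 .. -124 187
124 y -132 .. -124 166
120 y -132 .. -124 250
116 y -128 .. -124 133
112 y -128 .. -124 143
108 y -128 .. -124 156
104 y -128 .. -120 138
100 y -124 .. -120 144
now 3.95 [ 483.5 -118.9  173.4] F [-0.3  1.   7.2] w 0.5
(480, -110, 168) [ 0.01 -0.03 -0.01] [-0.07 -0.18  0.11]
```

drive_tool --motion "0 0 0 0 0.1 0.04 0; 0 0 0 0 0.2 0.08 0; 0 0 0 0 0.3 0.13 0; 0 0 0 0 0.4 0.2 0; 0 0 0 0 0.4 0.2 0"

```text
clock: 4.45
tool_pos: [482.0, -138.6, 160.7]
tool_rot: [0.0, 1.0, -0.001, -0.0]
wrist_force: [-0.9, 0.1, -0.8]
grip_width: 0.5
```

```bash
python3 -c "
from h import *
rail()
look(3);plan((480,-147,156))"
```

```text
148 y -164 .. -148 1794
144 y -164 .. -148 1706
140 y -152 .. -144 582
136 y -148 .. -144 33
132 y -148 .. -140 776
128 y -148 .. -136 805
124 y -144 .. -136 708
120 y -140 .. -132 658
116 y -136 .. -128 713
112 y -132 .. -124 509
108 y -128 .. -120 543
104 y -128 .. -116 523
100 y -124 .. -112 622
now 4.6 [ 481.4 -137.7  160.7] F [-0.2  0.4  0.5] w 0.7
(480, -147, 156) [ 0.    0.02 -0.  ] [-0.03  0.19  0.09]
```

View pics/w3.png

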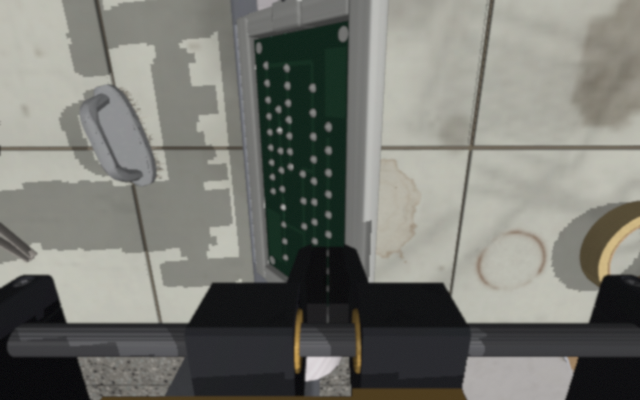

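View pics/s3.png

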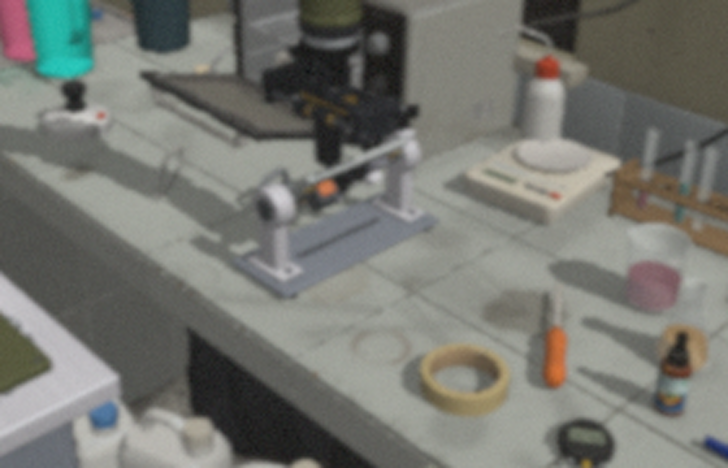

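The wrist view shows the solder side up at about θ≈2.2. Rail A runs along column ~365 and the tip is at (330,250). Now I'll lift, shift outward and press the outer edge down from above.

drive_tool --motion "0 0 0 0 -0.05 -0.2 0; 0 0 0 0 -0.05 -0.36 0; 0 0 0 0 0.3 -0.36 0; 0 0 0 0 0.6 -0.36 0; 0 0 0 0 0.6 -0.36 0"

```text
clock: 5.1
tool_pos: [482.3, -169.6, 180.1]
tool_rot: [0.001, 1.0, -0.002, 0.001]
wrist_force: [-0.0, 0.3, -0.3]
grip_width: 0.4
```

```bash
python3 -c "
from h import *
rail()
plan((480,-168,158),(480,-172,145),(480,-176,135))"
```

```text
148 y -160 .. -148 1375
144 y -164 .. -144 1330
140 y -164 .. -144 356
132 y -148 .. -140 330
128 y -144 .. -136 513
124 y -140 .. -132 461
120 y -140 .. -132 428
116 y -136 .. -128 489
112 y -132 .. -124 310
108 y -128 .. -120 359
104 y -124 .. -116 364
100 y -120 .. -112 422
now 5.15 [ 482.3 -168.   179.9] F [0.4 0.1 0.9] w 0.7
(480, -168, 158) [ 0.   -0.01 -0.01] [-0.05  0.    0.44]
(480, -172, 145) [ 0.   -0.01 -0.01] [-0.05  0.08  0.7 ]
(480, -176, 135) [ 0.   -0.01 -0.01] [-0.05  0.16  0.9 ]
```

drive_tool --motion "0 0 0 0 0 0.25 0; 0 0 0 0 0.02 0.44 0; 0 0 0 0 0.05 0.56 0; 0 0 0 0 0.08 0.68 0; 0 0 0 0 0.1 0.78 0"

```text
clock: 5.65
tool_pos: [483.2, -183.6, 142.9]
tool_rot: [0.008, 1.0, -0.005, 0.003]
wrist_force: [-3.0, -26.6, 15.0]
grip_width: 0.4
```

```bash
python3 -c "
from h import *
rail()
plan((480,-178,130),(480,-178,127))"
```

```text
128 y -176 .. -168 59
124 y -180 .. -160 3073
120 y -180 .. -160 747
116 y -180 .. -144 2131
112 y -156 .. -132 2346
108 y -148 .. -124 2212
104 y -136 .. -112 2288
100 y -124 .. -104 1846
now 5.7 [ 483.2 -184.   142.3] F [ -1.8 -24.3  11.7] w 0.2
(480, -178, 130) [ 0.11 -0.04 -0.07] [-0.07 -0.12  0.24]
(480, -178, 127) [ 0.11 -0.04 -0.07] [-0.07 -0.12  0.3 ]
```

The finger is being forced outward (-25 N in y) by the edge. I'll lift, re-centre over the rail, and look.

drive_tool --motion "0 0 0 0 0 -0.2 0; 0 0 0 0 0 -0.4 0; 0 0 0 0 0 -0.4 0; 0 0 0 0 0 -0.4 0"

```text
clock: 6.1
tool_pos: [482.5, -170.7, 160.3]
tool_rot: [-0.001, 1.0, 0.001, 0.0]
wrist_force: [-0.2, -0.1, -0.2]
grip_width: 0.3
```

```bash
python3 -c "
from h import *
rail();look(4)
plan((480,-170,145))"
```

```text
128 y -176 .. -168 193
124 y -180 .. -160 2553
120 y -180 .. -156 462
116 y -164 .. -144 2034
112 y -156 .. -132 1986
108 y -144 .. -124 1791
104 y -132 .. -112 1925
100 y -120 .. -100 1576
now 6.25 [ 482.1 -171.4  159.8] F [-0.7  0.1 -0.6] w 0.5
(480, -170, 145) [-0.01  0.01  0.01] [-0.04 -0.03  0.3 ]
```

View pics/w4.png

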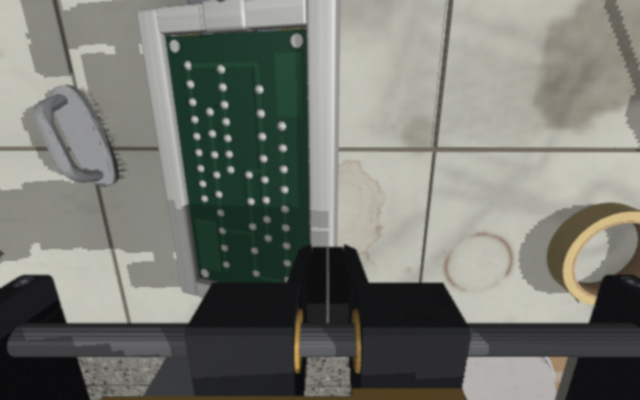

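The view shows the board nearly over (θ≈2.78), with rail A at column ~325. I'll press with the inner finger only, with the TCP just outside the rail's edge.

drive_tool --motion "0 0 0 0 0.19 0.1 0; 0 0 0 0 0.19 0.3 0; 0 0 0 0 0.19 0.42 0; 0 0 0 0 0.19 0.5 0; 0 0 0 0 0.19 0.55 0"

```text
clock: 6.75
tool_pos: [482.5, -186.8, 132.4]
tool_rot: [0.003, 1.0, -0.002, 0.001]
wrist_force: [-0.3, -10.1, 5.1]
grip_width: 0.6
```

```bash
python3 -c "
from h import *
rail()
plan((482,-181,127))"
```

```text
116 y -180 .. -164 938
112 y -180 .. -160 2721
108 y -180 .. -124 6377
104 y -152 .. -68 10933
100 y -116 .. -64 4726
now 6.8 [ 482.5 -186.8  132.2] F [ 0.5 -9.7  3.5] w 0.2
(482, -181, 127) [ 0.04 -0.01 -0.03] [-0.01 -0.12  0.1 ]
```

```bash
cat >> h.py <<'E'
def level():
    s=env.state();d=env.grab_frame('wrist')[1];P=cloud('wrist',d);Q=P[d>0]
    w=Q[np.all((Q>[515,-162,80])&(Q<[575,-88,125]),1)]
    for _ in range(4):
        A=np.c_[w,][:,1];c=np.polyfit(w[:,1],w[:,2],1);r=w[:,2]-np.polyval(c,w[:,1]);w=w[abs(r)<max(2,2*r.std())]
    print("board slope deg",np.degrees(np.arctan(c[0])).round(2),"z at axis",np.polyval(c,-124).round(1),len(w))
    for lo,hi in((-180,-167),(-81,-69)):
        q=Q[np.all((Q>[515,lo,85])&(Q<[575,hi,130]),1)];print("rail",lo,len(q),np.median(q[:,2]) if len(q) else None)
E
python3 -c "
from h import *
level();plan((480,-178,127))"
```

```text
board slope deg -5.91 z at axis 106.9 19890
rail -180 3919 115.62174167851137
rail -81 3458 105.58065638047333
now 6.85 [ 482.5 -186.8  132.3] F [ 1.  -9.8  1. ] w 0.5
(480, -178, 127) [ 0.04 -0.01 -0.03] [-0.05 -0.18  0.11]
```

Within 10° already (5.9°). One more small press to level it.

drive_tool --motion "0 0 0 0 0 -0.3 0; 0 0 0 0 -0.1 -0.3 0; 0 0 0 0 -0.1 -0.1 0; 0 0 0 0 -0.1 0.03 0; 0 0 0 0 -0.1 0.1 0"

```text
clock: 7.35
tool_pos: [482.1, -176.7, 126.4]
tool_rot: [-0.0, 1.0, 0.0, -0.0]
wrist_force: [-0.6, -0.4, 4.0]
grip_width: 0.7
```

```bash
python3 -c "
from h import *
level();plan((480,-178,127))"
```

```text
board slope deg 1.27 z at axis 106.4 22440
rail -180 3808 109.1614120063274
rail -81 4238 111.26353683732714
now 7.4 [ 481.9 -176.6  126.2] F [ 0.  -0.3 -0.3] w 0.7
(480, -178, 127) [-0.    0.01  0.  ] [-0.04  0.03 -0.02]
```

Level to about 1.3°. Now up and over to the knob.

drive_tool --motion "0 0 0 0 0 -1 0; 0 0 0 0 0 -2 0; 0 0 0 0.5 -0.5 -2.7 60; 0 0 0 1.2 -1.05 -2.7 60; 0 0 0 1.2 -1.05 -2.7 60"

```text
clock: 7.9
tool_pos: [547.2, -118.3, 263.6]
tool_rot: [-0.002, 1.0, 0.004, 0.003]
wrist_force: [-0.6, 1.0, -0.6]
grip_width: 22.4
```

Run:
```python
from h import *
look(5)
d=np.load("w5.npy");P=cloud("wrist",d);Q=P[d>0]
k=Q[np.all((Q>[570,-190,155])&(Q<[690,-60,185]),1)];print(len(k),np.median(k,0),k.min(0),k.max(0))
t=k[k[:,2]>166]
print(len(t),cv2.minAreaRect(t[:,:2].astype(np.float32)),t.mean(0))
np.save("k.npy",k);plan((625,-122,230))
```

```text
2173 [ 625.42774839 -128.79709462  170.35352922] [ 591.17415824 -136.4633011   164.43957149] [ 655.29368402 -121.35365241  173.57360766]
2145 ((623.255859375, -128.8688507080078), (13.980374336242676, 63.899986267089844), 88.71028900146484) [ 624.67942327 -128.80042351  170.12131846]
now 8.0 [ 542.1 -123.1  261.9] F [-0.4 -0.3 -0.5] w 30.6
(625, -122, 230) [-0.    0.01  0.02] [ 1.66 -0.02  0.63]
```

View pics/w5.png

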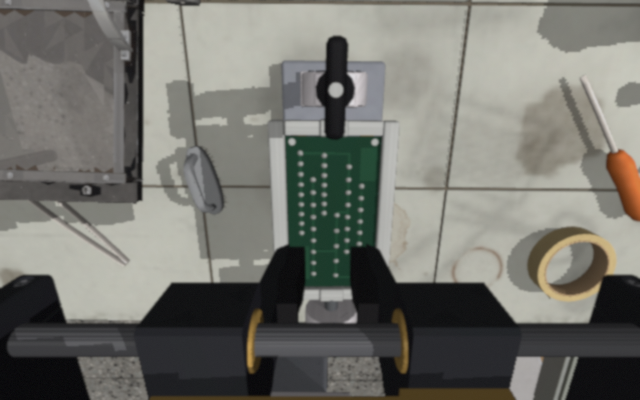

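View pics/s5.png

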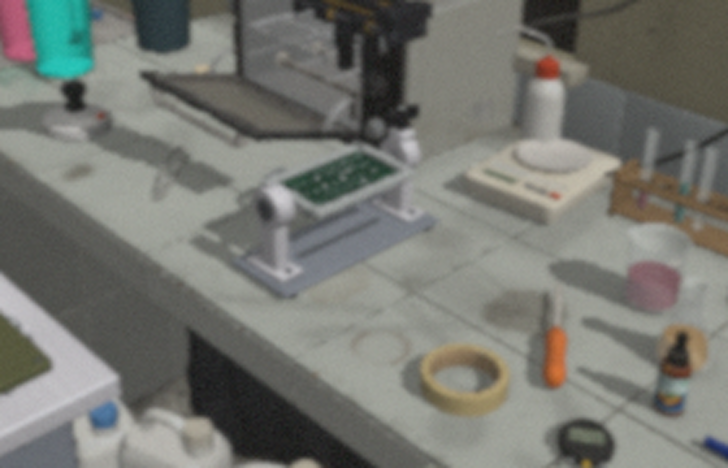

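The wrist view shows the level board and the knob bar along x, centred at (335,90). The arm was still settling, so I'll measure the knob again.

Run:
```python
from h import *
d=env.grab_frame("wrist")[1];P=cloud("wrist",d);Q=P[d>0]
k=Q[np.all((Q>[570,-190,155])&(Q<[690,-60,185]),1)]
t=k[k[:,2]>166]
print(len(t),cv2.minAreaRect(t[:,:2].astype(np.float32)),np.percentile(t[:,2],[5,50,95]))
level()
plan((625,-124,230),(625,-124,171))
```

```text
2288 ((628.1229248046875, -124.82890319824219), (14.022391319274902, 63.239776611328125), 88.9469985961914) [169.06690808 172.4349878  174.1118577 ]
board slope deg 1.66 z at axis 106.7 5304
rail -180 935 109.00693425830207
rail -81 906 111.9534426983077
now 8.1 [ 540.8 -125.1  261.6] F [-0.3 -0.5  0.2] w 38.7
(625, -124, 230) [ 0.    0.02 -0.  ] [ 1.69 -0.02  0.63]
(625, -124, 171) [ 0.    0.02 -0.  ] [ 1.69 -0.02  1.81]
```

drive_tool --motion "0 0 0 0.9 0 0 60; 0 0 0 1.73 0 0 60; 0 0 0 1.73 0 0.8 60; 0 0 0 1.73 0 1.5 60; 0 0 0 1.73 0 1.5 60"

```text
clock: 8.6
tool_pos: [623.9, -125.1, 182.3]
tool_rot: [-0.0, 1.0, -0.001, -0.006]
wrist_force: [-0.2, 0.3, -0.0]
grip_width: 59.6
```

```bash
python3 -c "
from h import *
plan((627,-125,171))"
```

```text
now 8.6 [ 623.9 -125.1  182.3] F [-0.2  0.3 -0. ] w 59.6
(627, -125, 171) [-0.01  0.09 -0.01] [ 0.06 -0.    0.22]
```

drive_tool --motion "0 0 0 0 0 0.28 60; 0 0 0 0 0 0.28 60; 0 0 0 0 0 0.28 10; 0 0 0 0 0 0.28 10; 0 0 0 0 0 0.28 10" --squeeze 40

```text
clock: 9.1
tool_pos: [629.4, -124.4, 174.9]
tool_rot: [0.0, 1.0, 0.0, 0.001]
wrist_force: [-0.3, 0.2, -0.5]
grip_width: 37.9
```

drive_tool --motion "0 0 0 0 0 0 10; 0 0 0 0 0 0 10; 0 0 0 0 0 0 10; 0 0 0 0 0 0 10"

```text
clock: 9.5
tool_pos: [628.9, -122.6, 173.9]
tool_rot: [-0.001, 1.0, 0.001, 0.0]
wrist_force: [-0.9, 3.6, 2.9]
grip_width: 13.8
```

```bash
python3 -c "
from h import *
plan((627,-125,171));print(env.state()['joints'].round(2))"
```

```text
now 9.5 [ 628.9 -122.6  173.9] F [-0.9  3.6  2.9] w 13.8
(627, -125, 171) [-0.01 -0.    0.01] [-0.04  0.05  0.06]
[ 0.16  0.81 -0.08  1.59  0.08  0.75 -1.52]
```

Gripped (13.8 mm wide). Turning clockwise, +z in tool axes.

drive_tool --motion "0 0 0.8 0 0 0 10; 0 0 1.6 0 0 0 10; 0 0 2.4 0 0 0 10; 0 0 3.2 0 0 0 10; 0 0 4 0 0 0 10"

```text
clock: 10.0
tool_pos: [629.0, -122.4, 173.9]
tool_rot: [-0.001, 0.961, -0.277, -0.0]
wrist_force: [-1.1, 3.1, 2.8]
grip_width: 13.2
```

drive_tool --motion "0 0 0.8 0 0 0 10; 0 0 1.6 0 0 0 10; 0 0 2.4 0 0 0 10; 0 0 3.2 0 0 0 10; 0 0 4 0 0 0 10"

```text
clock: 10.5
tool_pos: [629.1, -122.2, 173.9]
tool_rot: [-0.001, 0.847, -0.531, -0.001]
wrist_force: [0.1, 4.7, 2.7]
grip_width: 13.8
```

```bash
python3 -c "
from h import *
s=env.state();M=R.from_quat(np.roll(s['tool_rot'],-1)).as_matrix();print('cw rad',-np.arctan2(M[1,0],M[0,0]),s['moment'].round(2))
plan((627,-125,171,-1.45));print(s['joints'].round(2))"
```

```text
cw rad 1.119083380538673 [0.93 0.06 0.11]
now 10.5 [ 629.1 -122.2  173.9] F [0.1 4.7 2.7] w 13.8
(627, -125, 171, -1.45) [-0.01  0.02  2.37] [0.03 0.06 0.06]
[-0.01  0.82  0.24  1.6  -0.26  0.75 -2.34]
```

drive_tool --motion "0 0 0.5 0 0 0 10; 0 0 1 0 0 0 10; 0 0 1.4 0 0 0 10; 0 0 1.4 0 0 0 10"

```text
clock: 10.9
tool_pos: [629.2, -122.2, 173.9]
tool_rot: [-0.001, 0.793, -0.609, -0.001]
wrist_force: [-0.8, 6.0, 3.2]
grip_width: 14.0
```

```bash
python3 -c "
from h import *
s=env.state();M=R.from_quat(np.roll(s['tool_rot'],-1)).as_matrix();print('cw rad',-np.arctan2(M[1,0],M[0,0]),s['moment'].round(2))
print(s['joints'].round(2))"
```

```text
cw rad 1.3105474132924342 [ 1.16 -0.04 -0.  ]
[-0.03  0.83  0.29  1.6  -0.32  0.76 -2.48]
```

One more small increment for margin; joint 7 still has about 0.18 rad left.

drive_tool --motion "0 0 0.4 0 0 0 10; 0 0 0.8 0 0 0 10; 0 0 0.8 0 0 0 10; 0 0 0.8 0 0 0 10"

```text
clock: 11.3
tool_pos: [629.3, -122.2, 173.9]
tool_rot: [-0.001, 0.758, -0.652, -0.001]
wrist_force: [-0.1, 6.1, 3.8]
grip_width: 14.1
```

```bash
python3 -c "
from h import *
s=env.state();M=R.from_quat(np.roll(s['tool_rot'],-1)).as_matrix();print('cw rad',-np.arctan2(M[1,0],M[0,0]),s['moment'].round(2))
print(s['joints'].round(2))"
```

```text
cw rad 1.4205710424239337 [ 1.27 -0.11 -0.04]
[-0.05  0.83  0.33  1.6  -0.35  0.76 -2.56]
```

drive_tool --motion "0 0 0 0 0 0 60; 0 0 0 0 0 0 60; 0 0 0 0 0 0 60; 0 0 0 0 0 0 60; 0 0 0 0 0 0 60"

```text
clock: 11.8
tool_pos: [628.7, -124.8, 173.6]
tool_rot: [0.0, 0.757, -0.653, 0.0]
wrist_force: [0.5, 0.3, -0.6]
grip_width: 51.6
```

drive_tool --motion "0 0 0 0 0 -0.5 60; 0 0 0 0 0 -1 60; 0 0 -1 -0.5 0 -2 60; 0 0 -2 -1 0 -2 60; 0 0 -2 -1 0 -2 60"

```text
clock: 12.3
tool_pos: [622.5, -70.0, 275.5]
tool_rot: [-0.003, 0.843, -0.538, 0.0]
wrist_force: [0.0, -0.2, -0.4]
grip_width: 59.7
```

drive_tool --motion "0 0 -1 0 1 0 60; 0 0 -2 0 1.6 0 60; 0 0 -3 0 1.6 0 60; 0 0 -4 0 1.6 0 60; 0 0 -4 0 1.6 0 60"

```text
clock: 12.8
tool_pos: [548.0, -108.9, 273.3]
tool_rot: [0.0, 0.957, -0.29, -0.0]
wrist_force: [-0.1, -0.6, -0.5]
grip_width: 59.7
```

```bash
python3 -c "
from h import *
env.grab_frame('wrist');env.grab_frame('wrist');env.grab_frame('wrist')
look(6);plan((540,-124,260))
d=np.load('w6.npy');P=cloud('wrist',d);Q=P[d>0]
t=Q[np.all((Q>[570,-190,164])&(Q<[690,-60,185]),1)]
if len(t):print(len(t),cv2.minAreaRect(t[:,:2].astype(np.float32)),t.min(0),t.max(0))
level()"
```

```text
now 13.05 [ 548.6 -108.   273.4] F [-0.3 -0.1 -0.5] w 60.3
(540, -124, 260) [ 0.    0.   -4.21] [0.03 0.36 0.27]
1960 ((629.1061401367188, -123.13444519042969), (14.014020919799805, 63.53701400756836), 8.687132835388184) [ 618.56390279 -154.56973114  164.04128038] [640.05855166 -91.3002877  175.71456638]
board slope deg 1.73 z at axis 106.7 4980
rail -180 911 109.05482646741896
rail -81 789 111.95502774922659
```

View pics/w6.png

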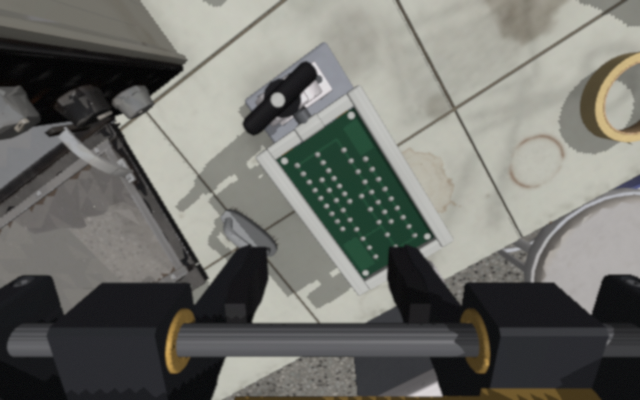

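View pics/s6.png

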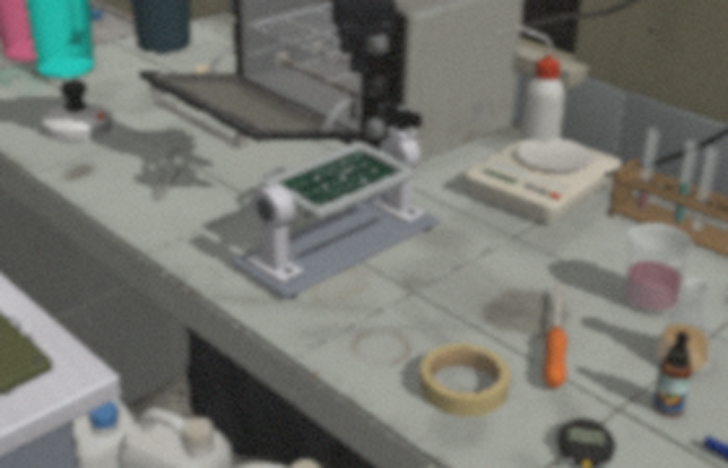

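The wrist view shows the knob bar, from (250,130) to (310,70), now nearly across the frame. That measures about 1.42 rad clockwise. The board is level with the solder side up, the gripper is clear, and the bystanders are where they were.

```bash
python3 -c "
from workcell import env
print(env.sign_off(), env.state()['clock'])"
```

```text
the job is handed in; nothing more can be done
the job is handed in; nothing more can be done
```

The board is turned over with its solder side up, the wing knob is tight, and I have handed the job in; no verdict was reported.

**What I did:** I pushed rail A over the turning axis with closed fingers, then pressed it down to level while the knob was still loose. I then gripped the knob and turned it clockwise, let go, and lifted clear.

**Last checks:**
- **Level:** the board tilts about 1.7° by wrist-camera depth, and this did not change when I tightened the knob.
- **Knob:** the camera puts it about 1.42 rad clockwise, matching the tool's turn. Joint 7 was close to its limit, so I stopped there rather than at the 1.6 stop.
- **Other things:** the gripper was clear of everything. The tools and other things on the worktop looked unmoved in the pictures; I did not measure their positions.
- **Time:** about 13 s of the 54 s allowed.

**What went less smoothly:** the first pushes slid on the rail's edge, with wrist forces up to about 32 N, so I lifted and repositioned. The pictures and path show only the rails and knob being touched, but contact with the board could not be measured directly.

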